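# Trace the groove, then snap the stylus into its cap and keep it pressed

## Robot

A 6-joint arm with a two-finger parallel gripper is mounted at the origin on the work surface. World frame = base frame: x ahead of the robot, y to its left, z up, the work surface at z = 0. Lengths are in m, angles in rad, forces in N, time in s.
With the tool pointing down it reaches from about 0.275 to 0.875 m from the base axis. Payload 12.5 kg.
Tool frame: the origin (TCP) lies at the very end of the fingers, on their centre line; the grasp point (between the pads) lies 19 mm behind it; x points along the fingers, y is the direction in which the jaws open and shut, and the axes are right-handed (so a half turn about x gives the same grasp; the last joint's range is limited). The gripper opens to 85 mm and grips with 20 to 120 N. Pads are 22 mm wide; open, the fingers measure 114 mm over their backs; the gripper's body (76 mm by 85 mm) begins 54 mm behind the grasp point. The pads swing forward as they close: fully open they stand 13 mm farther back than shut.
Start: joints at [-1.415, 0.351, 1.652, -0, 1.139, -0.085], TCP at [0.131, -0.534, 0.231] pointing down, gripper open.
Joint ranges: [-2.75, 2.75], [-0.79, 2.1], [0.01, 2.65], [-1.57, 4.71], [0.07, 3.14], [-2.87, 2.87]. Speed limits (rad/s): [2.22, 2.22, 2.79, 3.14, 3.14, 3.14].

## Interface

Orientations are given as a 3x3 rotation matrix whose columns are the frame's x, y, z axes.
In Python, from bench import manip gives the robot as it stands. Calls block until the motion is done:
- manip.move_ptp(position, orientation): joint-space move of the TCP to a pose.
- manip.move_l(position, attitude=None, max_speed=0.15): straight line of the TCP; attitude=None keeps the orientation; max_speed is the mean speed in m/s.
- manip.move_j(angles): joint-space move.
- manip.set_gripper(opening, effort=None): opening from 0.0 (shut) to 1.0 (fully open); effort is the grip in N (None keeps the last); returns when the fingers have stopped.
- manip.dwell(seconds).
- manip.inverse_kinematics(position, orientation): joint angles nearest the present ones, or None.
- manip.grab_frame(name): name is "scene" or "top" or "wrist"; returns (picture, depth): 384x512x3 uint8, red, green, blue; 384x512 float32, m along the optical axis (not along the pixel's ray), 0 where there is no reading.
- manip.get_calibration(name): a dict with "camera_matrix" (3x3 intrinsics, pixels), "R" (3x3) and "t" (3): a world point X has camera coordinates R X + t. Camera axes: x right, y down, z forward; pixel columns grow to the right and rows downward; lengths in m; the calibration is good to about 2 mm. A picture is of the moment at which its call begins: read the wrist's pose just before it. get_calibration takes no time and is no camera call; for the wrist camera it gives the pose at the moment of the call.
A pose or a line that the arm cannot do raises manip.Unreachable and nothing moves.
- manip.sign_off(): hands the job in, once; it reports no verdict.
Trained networks look in the newest picture that a camera, given by its name, has taken for a name from the list of things; names that differ only in an ending like _2 or _b are one class to them, and where a whole thing is asked for, a point or a joint stands for the part that bears it (a point fixed in the world has none). Each returns a list of dicts, best first, with "confidence" (0 to 1); they miss things now and then, are a little off and sometimes report something else, mostly with a low value. They report only what shows in the picture. A call takes as long as a camera call.
- manip.look_for(camera, name): "at" ([x, y, z] in m, in world coordinates, good to about 4 mm: the middle of the surface that is visible of it).
Readings, each from a call of its own:
- manip.current_time(): time.
- manip.current_qpos(): joint angles.
- manip.current_joint_vel(): joint speeds.
- manip.current_joint_torque(): joint torques, N m.
- manip.current_ee_pos(): TCP position.
- manip.current_tcp_rot(): TCP orientation.
- manip.current_force(): force on the tool from outside, world axes, zero at the start.
- manip.current_ft_torque(): the same for the moment, N m.
- manip.current_grip_width(): opening from 0.0 (shut) to 1.0 (fully open).
Only numpy, scipy, OpenCV 4.12 (cv2) and the standard library are available. Lean on these libraries where they do the work, as an engineer would, in place of code of your own. Each camera call takes 0.05 s, during which the arm holds its last target.

## Task

Check the tracing set before the children come: take the wooden stylus from its small stand and run its tip slowly (about 5 cm a second at most) along the whole stepped groove of the maple tile, from the wide square pocket to the plain end, with the tip down in the groove all the way. Then push it tip first and upright into the snap cap in the taller block until it clicks, and go on pressing so that the cushion pad at the bottom is squeezed by about 3 mm. Finish like that, still gripping the stylus and pressing it down, and leave the cube and the prism where they are.

Things in the scene. Friction and masses are not known exactly. Their poses are not given: they have to be found in the camera images.
- stylus_mid (a point): Centre, half-way up, of the loose wooden stylus: a round maple stick 125 mm long, about 40 g, standing upright in its stand, tip down; z runs from tip to top, yaw does not matter. From 54 mm above the tip to the top it is a straight round grip 15.6 mm across: hold its upper half, so that the fingers stay clear of the stand and of the cap block.
- stylus_tip (a point): Centre of the flat lower end (tip) of the stylus; z along the stick to its top. Measured up from here: nose 7 mm across to 14 mm, 10 mm across from 17 to 25 mm, a snap bead swelling to 15.6 mm across at 30 mm, neck 10 mm across from 35 to 50 mm, then the grip.
- stand_mouth (a point): Centre of the stand's hole at its top face; z up. The stand is a fixed square wooden block, 50 x 50 x 45 mm high, the smaller of the two blocks, with an 18.6 mm hole 40 mm deep in which the stylus stands, so the stylus's top is 85 mm above this point.
- tile: Fixed maple tracing tile, 90 mm (x) by 140 mm (y), 12 mm thick, flat on the white shelf; origin: centre of its underside, z up. In its top a stepped groove with a darker floor, 12 mm wide, 7 mm deep: a straight along +y, a right-angled cross piece along +x, another straight along +y. It starts in a wide square pocket, 20 x 20 mm; its other end is plain.
- cap_mouth (a point): Centre of the bore at the top of the fixed snap-cap block: wooden, 64 x 64 mm, 62 mm high, with a steel plate round its bore; the taller and wider of the two blocks. z up. The bore is vertical, 19.6 mm across; two sprung steel rollers centred 11 mm below this point narrow it to 10.6 mm. Push the stylus in tip first.
- pad (a joint): How far the sprung cushion pad at the bottom of the snap-cap bore is pressed down, m: 0 when free, 0.006 at its stop. It starts to give at 1 N and stiffens by 2.5 N per mm.
- pad_top (a point): Centre of the top of the cushion pad in the bore, 48 mm below the mouth when free; z up. Before the tip gets here, the stylus's bead forces the rollers apart: resistance rises to 7 or 8 N (tip 37 to 39 mm below the mouth), then they snap in behind the bead and it drops. Press on: the click alone does not squeeze the pad.
- cube: Loose green wooden cube, 40 mm, on the shelf behind the work; origin at the centre of its underside. A bystander.
- prism: Loose orange three-sided prism, 50 mm long, 44 mm wide, 38 mm high, lying on a flat side on the shelf; origin at the centre of its underside, x along its ridge. A bystander.
- groove0 (a point): Point on the groove's floor, mid-width, 7 mm below the tile's top: the centre of the square pocket: the groove's start. In the tile's frame x -22 mm, y -52 mm; axes as the tile's.
- groove1 (a point): Point on the groove's floor, mid-width, 7 mm below the tile's top: half-way along the first straight. In the tile's frame x -22 mm, y -26 mm; axes as the tile's.
- groove2 (a point): Point on the groove's floor, mid-width, 7 mm below the tile's top: the first corner. In the tile's frame x -22 mm, y 0 mm; axes as the tile's.
- groove3 (a point): Point on the groove's floor, mid-width, 7 mm below the tile's top: the middle of the cross piece. In the tile's frame x 0 mm, y 0 mm; axes as the tile's.
- groove4 (a point): Point on the groove's floor, mid-width, 7 mm below the tile's top: the second corner. In the tile's frame x 22 mm, y 0 mm; axes as the tile's.
- groove5 (a point): Point on the groove's floor, mid-width, 7 mm below the tile's top: half-way along the last straight. In the tile's frame x 22 mm, y 26 mm; axes as the tile's.
- groove6 (a point): Point on the groove's floor, mid-width, 7 mm below the tile's top: the groove's plain end, 6 mm short of its end wall. In the tile's frame x 22 mm, y 52 mm; axes as the tile's.

How it is judged:
By the outcome, as a careful person would: the job done as asked, in the order asked, and still so for the second after the job is handed in, while the arm keeps its last pose, push and grip.
It also fails if it takes over 64 s, if anything falls off the work surface, if the arm or the gripper's body presses on something with over 40 N, if the wrist force passes 120 N, or if a joint passes its speed limit or range.

## Working session

There is one attempt and no reset: what is moved stays moved. The work goes in short steps, each a Python script; the robot and the scene stay as the last script left them, time stands still between calls to the robot, and variables do not carry over. Pictures are saved under pics/ and viewed, and the job is handed in when it is done.

```bash
ls; mkdir -p pics; cat > h.py <<'E'
import numpy as np, cv2
from bench import manip
def save(cam,fn):
    K=manip.get_calibration(cam); im,d=manip.grab_frame(cam)
    cv2.imwrite('pics/'+fn,im[:,:,::-1]); np.savez('pics/'+fn[:-4]+'.npz',im=im,d=d,K=K['camera_matrix'],R=K['R'],t=K['t'])
    return im,d,K
def world(d,K,R,t):
    h,w=d.shape; u,v=np.meshgrid(np.arange(w),np.arange(h))
    p=np.stack([(u-K[0,2])/K[0,0]*d,(v-K[1,2])/K[1,1]*d,d],-1)
    return (p-t)@R
E
python3 - <<'E'
from h import *
np.set_printoptions(precision=4,suppress=True)
for c in ["scene","top","wrist"]:
    save(c,c+'0.png')
    for n in (["stylus_mid","stand_mouth","tile","cap_mouth","cube","prism"] if c!="wrist" else []):
        print(c,n,[(np.round(r['at'],4),round(r['confidence'],2)) for r in manip.look_for(c,n)][:3])
print(manip.current_tcp_rot(),manip.current_time(),manip.current_force())
K=manip.get_calibration("top");print(K)
E
```

```text
pics
scene stylus_mid [(array([ 0.4937, -0.2873,  0.1524]), 0.5)]
scene stand_mouth [(array([ 0.5067, -0.289 ,  0.0949]), 0.62), (array([ 0.7146, -0.188 ,  0.0906]), 0.58), (array([0.5584, 0.2209, 0.1029]), 0.52)]
scene tile [(array([ 0.5442, -0.07  ,  0.0635]), 0.87)]
scene cap_mouth [(array([0.5566, 0.2221, 0.1033]), 0.56)]
scene cube [(array([ 0.7148, -0.1887,  0.0922]), 0.73)]
scene prism [(array([0.7188, 0.1356, 0.0718]), 0.67)]
top stylus_mid []
top stand_mouth [(array([ 0.482 , -0.277 ,  0.0971]), 0.64)]
top tile [(array([ 0.5393, -0.0659,  0.062 ]), 0.78)]
top cap_mouth [(array([0.5438, 0.2286, 0.1109]), 0.56)]
top cube [(array([ 0.7015, -0.1847,  0.0888]), 0.79)]
top prism [(array([0.7113, 0.1382, 0.0688]), 0.67)]
[[-0.      0.2385 -0.9711]
 [ 0.0001 -0.9711 -0.2385]
 [-1.     -0.0001 -0.    ]] 0.75 [ 0.1353 -0.0818  0.2351]
{'camera_matrix': array([[369.9002,   0.    , 261.01  ],
       [  0.    , 369.9002, 188.608 ],
       [  0.    ,   0.    ,   1.    ]]), 'R': array([[ 0.0228, -0.9991, -0.0344],
       [-0.9896, -0.0176, -0.1428],
       [ 0.1421,  0.0373, -0.9891]]), 't': array([0.0039, 0.5849, 0.9656])}
```

View pics/scene0.png

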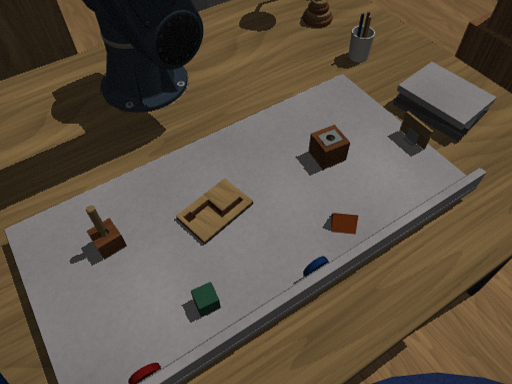

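View pics/top0.png

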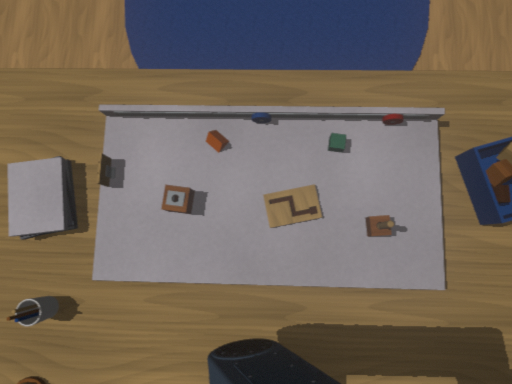

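```bash
python3 - <<'E'
import numpy as np,cv2
from h import world
z=np.load('pics/top0.npz');P=world(z['d'],z['K'],z['R'],z['t'])
# height map
h=P[...,2]; v=np.clip(h/0.2,0,1)*255
cv2.imwrite('pics/toph.png',cv2.applyColorMap(v.astype(np.uint8),cv2.COLORMAP_JET))
ok=z['d']>0
print(np.histogram(h[ok],bins=np.arange(-.02,.25,.005)))
E
```

```text
(array([    0,     0,    37, 19617, 63074,  3036,   427,   258,   224,
         200,   164,   199,   307, 10710, 41429,  2120,  4774,  1440,
         585,   602,   623,   640,  1370,  2408,   645,   282,   624,
         141,    23,    16,    23,    27,    36,     2,     5,     5,
           2,     8,     4,    15,    25,     0,     0,     0,     5,
          10,     7,    10,    19,    20,    32,    30,    34]), array([-2.00000000e-02, -1.50000000e-02, -1.00000000e-02, -5.00000000e-03,
        3.46944695e-18,  5.00000000e-03,  1.00000000e-02,  1.50000000e-02,
        2.00000000e-02,  2.50000000e-02,  3.00000000e-02,  3.50000000e-02,
        4.00000000e-02,  4.50000000e-02,  5.00000000e-02,  5.50000000e-02,
        6.00000000e-02,  6.50000000e-02,  7.00000000e-02,  7.50000000e-02,
        8.00000000e-02,  8.50000000e-02,  9.00000000e-02,  9.50000000e-02,
        1.00000000e-01,  1.05000000e-01,  1.10000000e-01,  1.15000000e-01,
        1.20000000e-01,  1.25000000e-01,  1.30000000e-01,  1.35000000e-01,
        1.40000000e-01,  1.45000000e-01,  1.50000000e-01,  1.55000000e-01,
        1.60000000e-01,  1.65000000e-01,  1.70000000e-01,  1.75000000e-01,
        1.80000000e-01,  1.85000000e-01,  1.90000000e-01,  1.95000000e-01,
        2.00000000e-01,  2.05000000e-01,  2.10000000e-01,  2.15000000e-01,
        2.20000000e-01,  2.25000000e-01,  2.30000000e-01,  2.35000000e-01,
        2.40000000e-01,  2.45000000e-01]))
```

The scene picture shows the stylus in its stand at about (97,225), the tile at (215,210), the cap block at (330,147), the cube at (205,298) and the prism at (344,223). The top picture agrees, with the stand at (380,226), the tile at (292,206) and the cap at (177,199). Next I'll take close wrist views of each.

```bash
python3 - <<'E'
from h import *
np.set_printoptions(precision=4,suppress=True)
K=manip.get_calibration("wrist");R,t=K['R'],K['t'];T=manip.current_tcp_rot();p=manip.current_ee_pos()
print(K['camera_matrix'][0],"cam in tool",T.T@(-R.T@t-p)," rot",R@T)
# target tool orientation: x down, y along world... choose y=(0,-1,0)?
D=np.array([[0,0,-1.],[0,-1,0],[-1,0,0]])
for q in [(0.545,0.2245,.33),(0.54,-.068,.33),(0.49,-.283,.33)]:
    print(q,manip.inverse_kinematics(q,D))
E
```

```text
[265.7309   0.     254.1335] cam in tool [-0.1424  0.0003 -0.0798]  rot [[ 0.      1.     -0.0014]
 [-0.3154  0.0014  0.949 ]
 [ 0.949   0.0004  0.3154]]
(0.545, 0.2245, 0.33) [ 0.3118  0.3459  1.4139 -0.      1.3818  1.8826]
(0.54, -0.068, 0.33) [-0.2108  0.257   1.5334 -0.      1.3512  1.36  ]
(0.49, -0.283, 0.33) [-0.606   0.2994  1.4775 -0.      1.3647  0.9648]
```

View pics/wrist0.png

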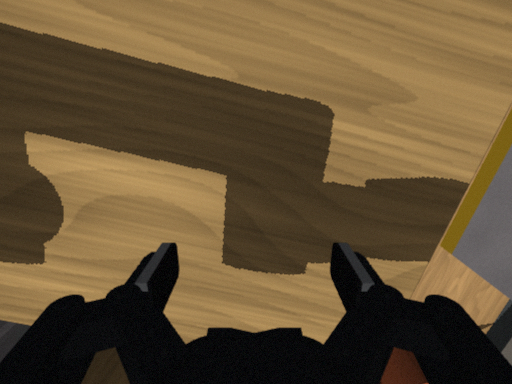

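```bash
python3 - <<'E'
from h import *
np.set_printoptions(precision=4,suppress=True)
D=np.array([[0,0,-1.],[0,-1,0],[-1,0,0]]); F=np.array([[0,0,1.],[0,1,0],[-1,0,0]])
def look(tag,names):
    print(tag,manip.current_time(),manip.current_ee_pos())
    save("wrist",tag+'.png')
    for n in names: print(n,[(np.round(r['at'],4),round(r['confidence'],2)) for r in manip.look_for("wrist",n)][:2])
manip.move_ptp((0.49,-.283,.26),D); look('stD',['stand_mouth','stylus_mid'])
manip.move_ptp((0.54,-.068,.21),D); look('tiD',['tile'])
manip.move_ptp((0.545,.2245,.22),D); look('caD',['cap_mouth'])
manip.move_ptp((0.545,.2245,.22),F); look('caF',['cap_mouth'])
manip.move_ptp((0.54,-.068,.21),F); look('tiF',['tile'])
manip.move_ptp((0.49,-.283,.26),F); look('stF',['stand_mouth','stylus_mid'])
print(manip.current_time(),manip.current_force())
E
python3 -c "
import cv2,numpy as np
a=[cv2.imread('pics/%s.png'%n) for n in ['stD','tiD','caD','stF','tiF','caF']]
m=np.vstack([np.hstack([cv2.resize(x,(266,200)) for x in a[:3]]),np.hstack([cv2.resize(x,(266,200)) for x in a[3:]])]);cv2.imwrite('pics/m.png',m)"
```

```text
stD 2.3667 [ 0.4896 -0.2837  0.2599]
stand_mouth [(array([ 0.4947, -0.2861,  0.0968]), 0.57)]
stylus_mid []
tiD 3.425 [ 0.5402 -0.069   0.2104]
tile [(array([ 0.5398, -0.0671,  0.0629]), 0.78)]
caD 4.65 [0.5453 0.2233 0.2199]
cap_mouth [(array([0.5479, 0.2313, 0.1123]), 0.76)]
caF 7.4 [0.545  0.2245 0.22  ]
cap_mouth [(array([0.5344, 0.2346, 0.1134]), 0.58)]
tiF 8.625 [ 0.5402 -0.0671  0.21  ]
tile [(array([ 0.532 , -0.0654,  0.0654]), 0.93)]
stF 9.6333 [ 0.4903 -0.2818  0.2596]
stand_mouth [(array([ 0.4732, -0.2844,  0.0964]), 0.85), (array([ 0.4838, -0.2855,  0.1665]), 0.54)]
stylus_mid [(array([ 0.4841, -0.2845,  0.1715]), 0.96)]
9.7833 [ 0.2058 -0.7743 -0.7992]
```

View pics/m.png

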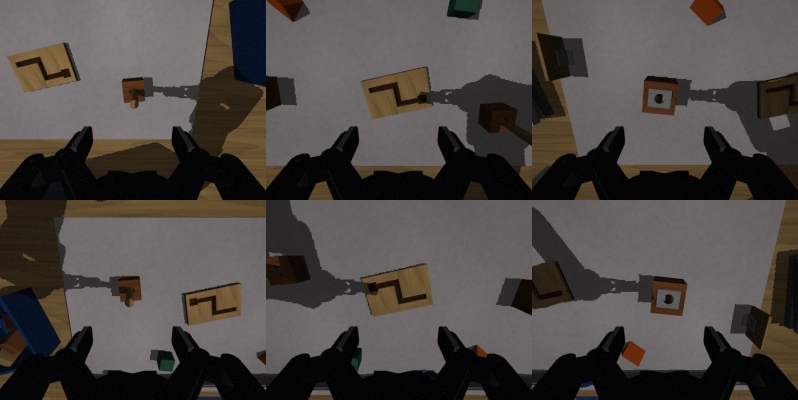

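The wrist views show the tile with its square pocket at the stand side, the cap block with its plate and bore, and the stylus leaning only by perspective. Now I'll measure them precisely.

```bash
cat > ext.py <<'E'
import numpy as np,cv2
from h import world
np.set_printoptions(precision=4,suppress=True)
def L(n):
    z=np.load(f'pics/{n}.npz');return z['im'].astype(int),z['d'],world(z['d'],z['K'],z['R'],z['t']),z
def rect(P,mask):
    # largest component
    n,l,s,c=cv2.connectedComponentsWithStats(mask.astype(np.uint8),connectivity=8)
    k=1+np.argmax(s[1:,4]);m=l==k
    q=P[m][:,:2]; r=cv2.minAreaRect((q*1000).astype(np.float32)); return m,r
for n,c,zl,zh in [('tiD',(.538,-.067),.055,.075),('tiF',(.538,-.067),.055,.075),('caD',(.54,.229),.104,.122),('caF',(.54,.229),.104,.122),('stD',(.485,-.283),.085,.105),('stF',(.485,-.283),.085,.105)]:
    im,d,P,z=L(n)
    near=(np.hypot(P[...,0]-c[0],P[...,1]-c[1])<.11)&(d>0)
    sh=near&(P[...,2]>.03)&(P[...,2]<.055)
    m=near&(P[...,2]>zl)&(P[...,2]<zh)
    mm,r=rect(P,m)
    print(n,'shelf z',np.median(P[sh][:,2]),'top z',np.median(P[mm][:,2]),'rect',r,mm.sum())
    v,u=np.where(mm);a,b=max(v.min()-15,0),v.max()+15;e,f=max(u.min()-15,0),u.max()+15
    print('crop',a,b,e,f); cr=cv2.resize(im[a:b,e:f,::-1].astype(np.uint8),None,fx=4,fy=4,interpolation=cv2.INTER_NEAREST)
    cv2.imwrite(f'pics/c_{n}.png',cr)
    if n[:2]=='st':
        s=near&(P[...,2]>.165)&(P[...,2]<.195)
        if s.sum(): print('stylus top',s.sum(),np.median(P[s],0),P[s].min(0),P[s].max(0))
E
python3 ext.py
python3 -c "
import cv2,numpy as np
a=[cv2.resize(cv2.imread('pics/c_%s.png'%n),(390,290)) for n in ['tiD','tiF','caD','caF']]
cv2.imwrite('pics/m2.png',np.vstack([np.hstack(a[:2]),np.hstack(a[2:])]))"
```

```text
tiD shelf z 0.049767605236709964 top z 0.06163632224762296 rect ((536.4867553710938, -67.93991088867188), (90.56302642822266, 140.5018768310547), 12.798005104064941) 8559
crop 113 243 168 334
tiF shelf z 0.04961296578385624 top z 0.06149352525622051 rect ((535.6541137695312, -66.97347259521484), (91.01301574707031, 140.31011962890625), 12.695185661315918) 8484
crop 107 238 169 336
caD shelf z 0.04972124067511624 top z 0.11057524279224364 rect ((544.865966796875, 231.13296508789062), (64.0762710571289, 64.66159057617188), 83.6839599609375) 3823
crop 138 236 197 296
caF shelf z 0.049551852729714484 top z 0.11043184775348146 rect ((544.0357666015625, 232.055908203125), (64.04513549804688, 64.56558990478516), 83.8532943725586) 3787
crop 139 236 213 314
stD shelf z 0.04970517501887198 top z 0.0946628453175114 rect ((488.1488952636719, -288.0093078613281), (50.333213806152344, 49.95433807373047), 5.467578411102295) 1418
crop 137 211 220 294
stylus top 289 [ 0.4904 -0.2878  0.1791] [ 0.4801 -0.2953  0.1652] [ 0.4961 -0.2805  0.1815]
stF shelf z 0.049526095314298885 top z 0.09444807353080359 rect ((486.73974609375, -287.009033203125), (50.31349182128906, 49.98805618286133), 5.274627685546875) 1415
crop 135 209 212 287
stylus top 291 [ 0.4848 -0.2868  0.1788] [ 0.4791 -0.2945  0.165 ] [ 0.4944 -0.2796  0.1813]
```

View pics/m2.png

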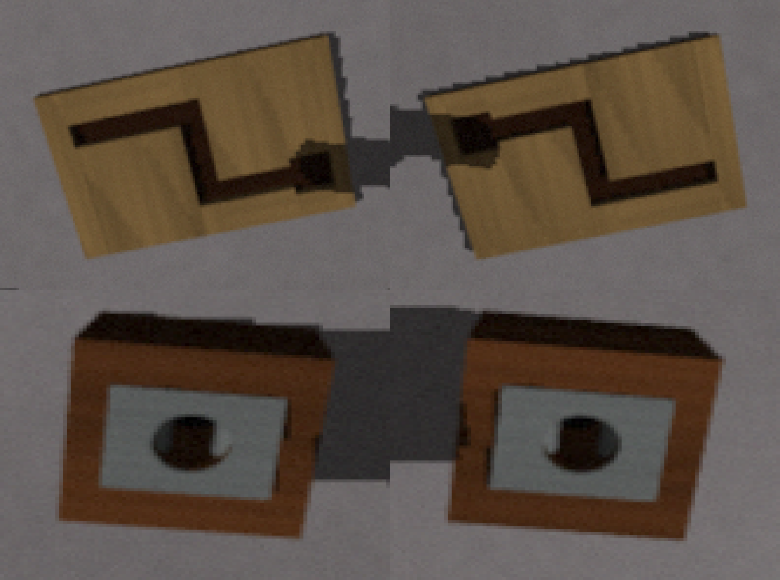

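```bash
python3 - <<'E'
from h import *
np.set_printoptions(precision=4,suppress=True)
F=np.array([[0,0,1.],[0,1,0],[-1,0,0]])
manip.move_ptp((0.4874,-.2873,.26),F); 
manip.move_l((0.4874,-.2873,.134),F,max_speed=.1)
manip.dwell(.2);print(manip.current_ee_pos(),manip.current_force())
manip.set_gripper(0,effort=80)
manip.dwell(.2);print(manip.current_ee_pos(),manip.current_force(),manip.current_grip_width(),manip.current_time())
manip.move_l((0.4874,-.2873,.21),F,max_speed=.08)
manip.dwell(.2);print(manip.current_ee_pos(),manip.current_force(),manip.current_ft_torque(),manip.current_grip_width(),manip.current_time())
save('wrist','held.png'); save('scene','held_s.png')
E
```

```text
[ 0.4875 -0.2874  0.1343] [-0.9068  0.074  -0.3183]
[ 0.4875 -0.2873  0.1341] [0.1783 1.1392 3.9241] 0.16146207516057898 12.5
[ 0.4873 -0.2872  0.2096] [ 0.3079  0.5644 -0.4559] [ 0.0075 -0.0241 -0.0079] 0.16025247477654062 13.8
```

View pics/held.png

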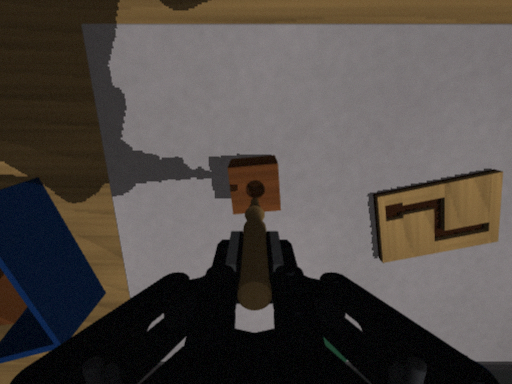

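View pics/held_s.png

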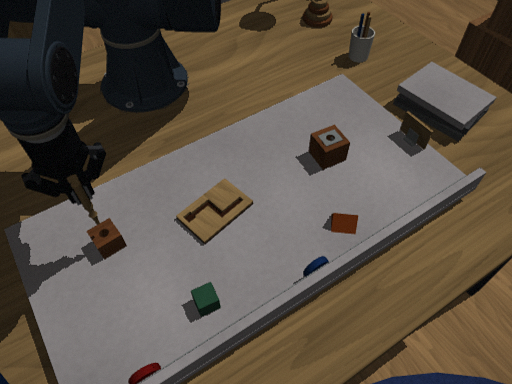

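The stylus is out of its stand: in the wrist view its top is at (254,295) and its tip near (255,195). The stand hole at (255,189) is empty. I'll check tilt and tip offset from depth.

```bash
python3 - <<'E'
import numpy as np
from ext import L
im,d,P,z=L('held')
tc=np.array([.4873,-.2872,.2096]);Q=P-tc
m=(d>0)&(np.abs(Q[...,1])<.0085)&(np.abs(Q[...,0])<.02)&(Q[...,2]>-.085)&(Q[...,2]<.05)
v,u=np.where(m);q=Q[m]
for a in np.arange(-.085,.055,.006):
    s=(q[:,2]>=a)&(q[:,2]<a+.006)
    if s.sum()>3:
        w=q[s];print(round(a+.003,3),s.sum(),'xmin',np.round(np.percentile(w[:,0],5),4),'y',np.round([w[:,1].min(),w[:,1].max(),np.median(w[:,1])],4), 'z',np.round(w[:,2].mean(),4))
E
```

```text
tiD shelf z 0.049767605236709964 top z 0.06163632224762296 rect ((536.4867553710938, -67.93991088867188), (90.56302642822266, 140.5018768310547), 12.798005104064941) 8559
crop 113 243 168 334
tiF shelf z 0.04961296578385624 top z 0.06149352525622051 rect ((535.6541137695312, -66.97347259521484), (91.01301574707031, 140.31011962890625), 12.695185661315918) 8484
crop 107 238 169 336
caD shelf z 0.04972124067511624 top z 0.11057524279224364 rect ((544.865966796875, 231.13296508789062), (64.0762710571289, 64.66159057617188), 83.6839599609375) 3823
crop 138 236 197 296
caF shelf z 0.049551852729714484 top z 0.11043184775348146 rect ((544.0357666015625, 232.055908203125), (64.04513549804688, 64.56558990478516), 83.8532943725586) 3787
crop 139 236 213 314
stD shelf z 0.04970517501887198 top z 0.0946628453175114 rect ((488.1488952636719, -288.0093078613281), (50.333213806152344, 49.95433807373047), 5.467578411102295) 1418
crop 137 211 220 294
stylus top 289 [ 0.4904 -0.2878  0.1791] [ 0.4801 -0.2953  0.1652] [ 0.4961 -0.2805  0.1815]
stF shelf z 0.049526095314298885 top z 0.09444807353080359
[... 843 characters left out ...]
0.008 y [-0.0074  0.0076 -0.0006] z -0.022
-0.016 85 xmin -0.008 y [-0.0078  0.0074  0.0001] z -0.0159
-0.01 100 xmin -0.0082 y [-0.0077  0.0071 -0.0006] z -0.01
-0.004 101 xmin -0.008 y [-0.0074  0.0069  0.    ] z -0.0039
0.002 124 xmin -0.0118 y [-0.0081  0.0081  0.    ] z 0.0023
0.008 158 xmin -0.0124 y [-0.0084  0.0085  0.0006] z 0.0083
0.014 184 xmin -0.0124 y [-0.0082  0.0085 -0.0005] z 0.0138
0.02 214 xmin -0.0124 y [-0.0085  0.0084 -0.    ] z 0.0202
0.026 239 xmin -0.0123 y [-0.0085  0.0085 -0.    ] z 0.026
0.032 275 xmin -0.0124 y [-0.0083  0.0085 -0.0001] z 0.0323
0.038 441 xmin -0.0117 y [-0.0085  0.0084  0.0013] z 0.0377
0.044 927 xmin -0.0075 y [-0.0078  0.0085 -0.0001] z 0.0447
```

```bash
cat > g.py <<'E'
from h import *
np.set_printoptions(precision=4,suppress=True)
F=np.array([[0,0,1.],[0,1,0],[-1,0,0]])
c=np.array([.5361,-.0675]);a=np.deg2rad(12.75);R2=np.array([[np.cos(a),-np.sin(a)],[np.sin(a),np.cos(a)]])
G=[c+R2@np.array(p)/1000 for p in [(-22,-52),(-22,-26),(-22,0),(0,0),(22,0),(22,26),(22,52)]]
def st(): print(manip.current_ee_pos(),'F',manip.current_force(),'t',round(manip.current_time(),2))
E
python3 - <<'E'
from g import *
manip.move_ptp((*G[0],.165),F);manip.dwell(.3);st()
f0=manip.current_force()[2]
manip.move_l((*G[0],.139),F,max_speed=.05);manip.dwell(.1);st()
z=.1375
while z>.129:
    manip.move_l((*G[0],z),F,max_speed=.02);manip.dwell(.1);f=manip.current_force();print(round(z,4),manip.current_ee_pos()[2],f)
    if f[2]-f0>1.5: break
    z-=.0005
st();save('wrist','pocket.png');save('scene','pocket_s.png')
E
```

```text
[ 0.5261 -0.124   0.1652] F [-0.0631  0.1325 -0.3164] t 14.93
[ 0.5263 -0.1231  0.1393] F [ 0.4852  0.4575 -0.7023] t 15.7
0.1375 0.13755512068256392 [ 0.3145  0.2584 -0.9152]
0.137 0.13700351368517769 [-0.3885 -0.0907 -0.4818]
0.1365 0.1364902266412512 [ 0.6476  0.6735 -0.8541]
0.136 0.13600530956791995 [-0.4515 -0.3704  0.0978]
0.1355 0.13549956141516695 [-0.4717  0.3524 -0.3695]
0.135 0.13499485256865365 [-0.7199  0.6683 -1.2702]
0.1345 0.134512606505561 [-0.3317  0.7192  0.443 ]
0.134 0.13414644511772472 [1.0967 0.3343 2.3967]
[ 0.5262 -0.1231  0.1341] F [1.0967 0.3343 2.3967] t 18.5
```

View pics/pocket.png

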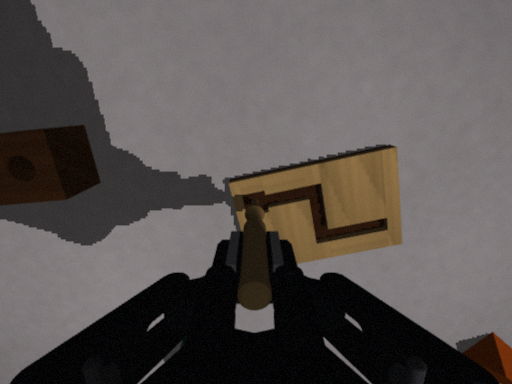

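The tip met the floor at a TCP height of about 0.1342. That is the expected floor height, since the tile's top would have stopped it at 0.141. The picture shows the nose in the pocket at (255,205). Tracing now.

```bash
python3 - <<'E'
from g import *
for i in (1,2,3,4,5,6):
    manip.move_l((*G[i],.134),F,max_speed=.022);st();manip.dwell(.1)
    print('   want',G[i],'speed',np.abs(manip.current_joint_vel()).max())
manip.dwell(.2);st();save('wrist','end.png')
E
```

```text
[ 0.5205 -0.0977  0.1341] F [ 0.045  -1.5513  5.0258] t 19.93
   want [ 0.5204 -0.0977] speed 0.0018329970385415127
[ 0.5147 -0.0724  0.1341] F [ 0.5683 -2.3797  4.9285] t 21.37
   want [ 0.5146 -0.0724] speed 0.001893838600155668
[ 0.5349 -0.0673  0.134 ] F [-6.2626 -0.1486 10.7041] t 22.62
   want [ 0.5361 -0.0675] speed 0.001462606248939344
[ 0.5564 -0.0625  0.134 ] F [-4.9647 -0.7601 11.2439] t 23.87
   want [ 0.5576 -0.0626] speed 0.0014985554148753929
[ 0.5519 -0.0374  0.1341] F [ 1.3464 -2.6856  5.7055] t 25.3
   want [ 0.5518 -0.0373] speed 0.0010894518853438683
[ 0.5461 -0.012   0.1341] F [ 0.4104 -1.6753  5.9902] t 26.73
   want [ 0.5461 -0.0119] speed 0.00199999130827006
[ 0.5461 -0.012   0.1341] F [ 0.8525 -2.1947  6.599 ] t 27.03
```

View pics/end.png

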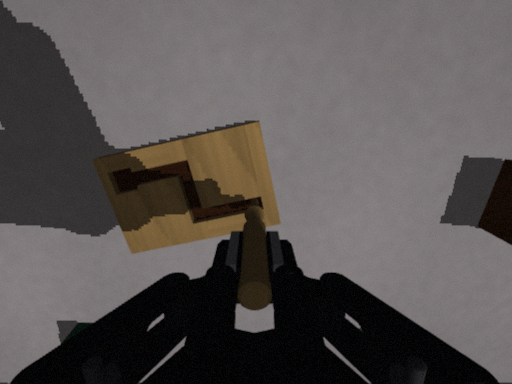

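The tip is at the plain end at (255,210), still down in the groove. I'll lift it, move above the cap, and recheck tilt and tip offset, because the cross piece put about 6 N of drag on it.

```bash
sed -i 's/^for n,c,zl/for n,c,zl/' ext.py; cat > tilt.py <<'E'
import numpy as np
from h import world
def tilt(n,tc):
    z=np.load(f'pics/{n}.npz');d=z['d'];P=world(d,z['K'],z['R'],z['t']);Q=P-tc
    m=(d>0)&(np.abs(Q[...,1])<.0095)&(np.abs(Q[...,0])<.02)&(Q[...,2]>-.085)&(Q[...,2]<.0);q=Q[m]
    for a in np.arange(-.085,-.002,.006):
        s=(q[:,2]>=a)&(q[:,2]<a+.006)
        if s.sum()>3:
            w=q[s];print(round(a+.003,3),s.sum(),'xmin',np.round(np.percentile(w[:,0],5),4),'ymid',np.round((w[:,1].min()+w[:,1].max())/2,4))
    print('lowest',np.sort(q[:,2])[:4])
E
python3 - <<'E'
from g import *
from tilt import tilt
manip.move_l((*G[6],.175),F,max_speed=.08)
manip.move_l((*G[6],.225),F,max_speed=.12)
manip.move_ptp((.5444,.2316,.225),F);manip.dwell(.5);st()
p=manip.current_ee_pos();save('wrist','cap_above.png');tilt('cap_above',p)
E
```

```text
[0.5445 0.2314 0.225 ] F [-0.2641  0.3862  0.706 ] t 29.77
-0.082 5 xmin -0.0037 ymid -0.0006
-0.076 16 xmin -0.0035 ymid -0.0001
-0.07 20 xmin -0.0037 ymid -0.0001
-0.064 5 xmin -0.0049 ymid 0.0007
-0.058 17 xmin -0.0055 ymid -0.0001
-0.052 21 xmin -0.0077 ymid -0.0002
-0.046 137 xmin -0.0072 ymid -0.0001
-0.04 40 xmin -0.0051 ymid -0.0001
-0.034 33 xmin -0.0053 ymid -0.0002
-0.028 6 xmin -0.0071 ymid 0.0009
-0.022 78 xmin -0.0081 ymid 0.0001
-0.016 85 xmin -0.008 ymid -0.0002
-0.01 104 xmin -0.008 ymid -0.0002
-0.004 98 xmin -0.0079 ymid -0.0002
lowest [-0.0802 -0.0801 -0.08   -0.0793]
```

View pics/cap_above.png

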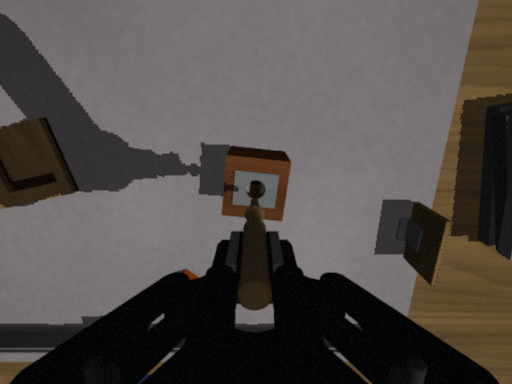

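Tilt is unchanged and the stylus hangs over the bore: hole at (256,189), tip at about (255,195). With the tip at the mouth, the TCP height should be 0.1342 + 0.057 = 0.191. Inserting with force checks.

```bash
python3 - <<'E'
from g import *
X=(.5444,.2316)
manip.set_gripper(0,effort=110)
manip.move_l((*X,.196),F,max_speed=.06);manip.dwell(.1);st()
z0=.1913
for dep in [2,6,10,14,18,22,26,29,31,33]:
    manip.move_l((*X,z0-dep/1000),F,max_speed=.03);f=manip.current_force();print(dep,manip.current_ee_pos(),f)
    if f[2]>12 or np.hypot(f[0],f[1])>8: print('STOP');break
st()
E
```

```text
[0.5446 0.2317 0.1964] F [ 0.224  -0.4998 -0.4818] t 30.77
2 [0.5443 0.2316 0.1891] [ 0.1342  0.5457 -0.4576]
6 [0.5443 0.2316 0.1851] [ 0.1234 -0.2547  0.1818]
10 [0.5443 0.2316 0.1811] [ 0.3878 -0.1167 -0.4305]
14 [0.5443 0.2316 0.1771] [-0.6159 -0.2558 -0.146 ]
18 [0.5443 0.2316 0.1731] [-0.3832  0.216  -0.2072]
22 [0.5443 0.2316 0.1691] [-0.3132  0.4716  0.0337]
26 [0.5443 0.2316 0.1651] [ 0.0943 -0.3134 -0.7505]
29 [0.5444 0.2316 0.1621] [ 0.5033  0.4198 -0.1996]
31 [0.5444 0.2316 0.1602] [ 0.6426  0.9785 -0.218 ]
33 [0.5444 0.2316 0.1582] [ 0.8081  0.7044 -0.6797]
[0.5444 0.2316 0.1582] F [ 0.8081  0.7044 -0.6797] t 33.6
```

```bash
python3 - <<'E'
from g import *
X=(.5444,.2316);z0=.1913
for dep in [34,35,36,37,38,39,40,41,42,43,44,45,46,47,47.5,48,48.5,49,49.5,50]:
    manip.move_l((*X,z0-dep/1000),F,max_speed=.02);manip.dwell(.08);f=np.mean([manip.current_force() for _ in range(3)],0);print(dep,manip.current_ee_pos(),f)
    if f[2]>14 or np.hypot(f[0],f[1])>8: print('STOP');break
st()
E
```

```text
34 [0.5444 0.2316 0.1573] [-0.6886  0.6399 -1.0634]
35 [0.5444 0.2316 0.1564] [ 1.0099 -0.2824 -0.5959]
36 [0.5445 0.2317 0.1554] [0.4404 1.7216 1.6153]
37 [0.5446 0.2317 0.1546] [0.3287 2.1841 5.0137]
38 [0.5446 0.2316 0.1538] [-0.5099  1.843   6.8244]
39 [0.5446 0.2316 0.1528] [-1.5701  1.4414  7.7331]
40 [0.5445 0.2316 0.1514] [0.104  1.6718 3.6486]
41 [0.5444 0.2315 0.15  ] [1.5662 1.3438 0.607 ]
42 [0.5442 0.2315 0.1489] [ 2.8243  0.6697 -4.2853]
43 [0.5442 0.2315 0.1479] [ 1.3412  1.9078 -6.8803]
44 [0.5442 0.2315 0.147 ] [ 2.5521  1.6437 -6.7331]
45 [0.5443 0.2317 0.1462] [ 0.7967  3.0629 -6.0721]
46 [0.5444 0.2317 0.1455] [ 0.6832  2.4076 -3.9448]
47 [0.5445 0.2315 0.1444] [ 0.1292  1.7732 -0.1188]
47.5 [0.5444 0.2315 0.1438] [-0.0723  0.7436 -0.5458]
48 [0.5444 0.2316 0.1433] [ 0.2162  0.5171 -0.1148]
48.5 [0.5445 0.2316 0.1429] [0.0715 0.1579 0.9019]
49 [0.5445 0.2316 0.1424] [-0.4686  0.0811  2.6108]
49.5 [0.5445 0.2316 0.1419] [-0.2625 -0.0229  4.0988]
50 [0.5445 0.2316 0.1414] [-0.6275 -0.4603  5.1711]
[0.5445 0.2316 0.1414] F [-0.6275 -0.4603  5.1711] t 40.27
```

The click came at 39 mm with a 7.7 N peak, then the force dropped. The pad was reached at about 48 mm, and force and depth agree on about 1.8 mm of squeeze. Pressing on to 3 mm.

```bash
python3 - <<'E'
from g import *
X=(.5444,.2316)
for z in (.1408,.1403,.14005):
    manip.move_l((*X,z),F,max_speed=.02);manip.dwell(.3);f=np.mean([manip.current_force() for _ in range(5)],0);print(z,manip.current_ee_pos(),f)
fs=[]
for i in range(20):
    manip.dwell(.05);fs.append(manip.current_force())
print('avg',np.mean(fs,0),manip.current_ee_pos(),manip.current_grip_width(),manip.current_time())
save('wrist','fin.png');save('scene','fin_s.png')
from tilt import tilt
tilt('fin',manip.current_ee_pos())
for n in ('cube','prism'): print(n,[np.round(r['at'],4) for r in manip.look_for('scene',n)][:1])
E
```

```text
0.1408 [0.5445 0.2316 0.141 ] [0.8195 0.4521 6.0553]
0.1403 [0.5445 0.2316 0.1406] [-0.0081 -0.8523  7.0698]
0.14005 [0.5446 0.2316 0.1404] [-1.4284 -1.0513  7.2297]
avg [-0.4903 -0.1692  7.3847] [0.5446 0.2316 0.1404] 0.15616433151975043 42.9167
-0.046 11 xmin -0.0035 ymid 0.0044
-0.04 48 xmin -0.0053 ymid 0.0006
-0.034 112 xmin -0.0191 ymid -0.0001
-0.028 447 xmin -0.0193 ymid -0.0
-0.022 78 xmin -0.0081 ymid 0.0001
-0.016 83 xmin -0.0081 ymid -0.0002
-0.01 92 xmin -0.0081 ymid -0.0002
-0.004 95 xmin -0.0082 ymid -0.0002
lowest [-0.0471 -0.0465 -0.0465 -0.0463]
cube [array([ 0.7139, -0.1887,  0.0887])]
prism [array([0.7213, 0.1367, 0.0701])]
```

View pics/fin.png

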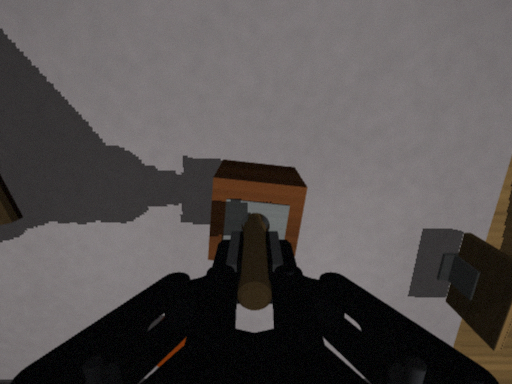

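View pics/fin_s.png

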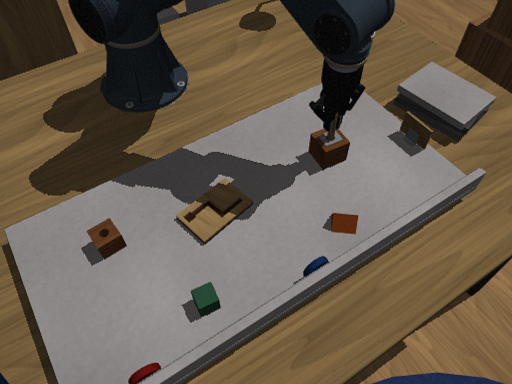

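```bash
python3 - <<'E'
from g import *
manip.move_l((.5444,.2316,.1398),F,max_speed=.02);manip.dwell(.5)
fs=[]
for i in range(20):
    manip.dwell(.04);fs.append(manip.current_force())
print('avg',np.mean(fs,0),manip.current_ee_pos(),manip.current_grip_width(),manip.current_time())
manip.sign_off()
E
```

```text
avg [-0.5484 -0.1852  7.8153] [0.5446 0.2317 0.1402] 0.1558311793431501 44.7
the job is handed in; nothing more can be done
```

I took the stylus from its stand, traced the whole groove, and pushed it into the snap cap until it clicked. I then pressed the pad by about 3 mm and handed the job in at 44.7 s, still gripping and pressing.

- **Trace:** I set a mean speed of 2.2 cm/s; I did not measure the peak speed. The tip stayed on the floor from the pocket to the plain end. On the cross piece there was about 6 N of drag and 11 N of down force, and the hand lagged the target by about 1.2 mm. It was back on target on the last straight, and a check afterwards showed the stylus had not tilted or slipped.
- **Click:** Resistance peaked at 7.7 N with the tip about 39 mm below the mouth, then dropped and briefly pulled down. The pad was reached at about 48 mm, as expected.
- **Final press:** The average down force was 7.8 N. Force puts the squeeze at 2.7–2.9 mm and hand height at about 3.1 mm, so the two estimates differ by up to 0.4 mm.
- **Cube and prism:** The scene camera found them within its measuring error of where they started (2–4 mm differences), and nothing touched them.

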